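# Set the stretcher frame to its red stops

## Robot

A 6-joint arm with a two-finger parallel gripper is mounted at the origin on the work surface. World frame = base frame: x ahead of the robot, y to its left, z up, the work surface at z = 0. Lengths are in mm, angles in rad, forces in N, time in s.
With the tool pointing down it reaches from about 350 to 775 mm from the base axis. Payload 7.3 kg.
Tool frame: the origin (TCP) lies on the centre line of the jaws, within the pads' length; the fingertips stand 17 mm ahead of it and the grasp point (between the pads) lies 2 mm behind it; z points along the fingers, y is the line along which they close (so a half turn about z gives the same grasp; the last joint's range is limited). The gripper opens to 92 mm and grips with 3 to 60 N. Pads are 19 mm wide; open, the fingers measure 130 mm over their backs; the gripper's body (75 mm by 190 mm) begins 47 mm behind the grasp point.
Start: joints at [-1.465, 0.342, 1.524, -0, 1.275, -0.146], TCP at [130.824, -508.457, 243.741] pointing down, gripper open.
Joint ranges: [-2.53, 2.53], [-0.77, 2.02], [0.04, 2.7], [-1, 4.14], [0.28, 2.66], [-3.11, 3.11]. Speed limits (rad/s): [2.57, 2.57, 3.14, 3.14, 3.14, 3.14].

## Interface

Orientations are given as [roll, pitch, yaw] about the fixed x, y, z axes, in that order (R = Rz(yaw) Ry(pitch) Rx(roll)).
In Python, from plant import bot gives the robot as it stands. The module is installed in compiled form; this text tells all that it offers.
- The arm moves only by the shell command python3 -m pendant 'ROWS'. ROWS is JSON, a list of rows, each a list of 3 entries, a list of its own where there are three numbers: the shift along the world's x, y, z as a fraction of full scale, then the turn, a rotation vector about the world's x, y, z as a fraction of full scale, then the opening, from -1 (shut) to 1 (fully open), so that 0 is half open. In form: [[[tx, ty, tz], [rx, ry, rz], claw], ...]. A call has exactly 10 rows; each row shifts and turns the commanded pose from where the row before left it; what a row does not reach is not made up. Full scale, the value 1, is 30 mm for a shift and 0.12 rad for a turn. A row lasts 1/12 s, in which the tool goes at most 41.7 mm and 7.16 degrees, less where a joint would pass 70% of its speed; a pose out of reach is approached as far as the arm can. A call with a number of a shift or a turn outside -1 to 1 is refused whole. A call with a gripper value outside its range is refused whole. The fingers move at their own pace and stop on an object; the grip force is fixed at half the most. Time passes only in rows, so rows that do not move let the fingers close, or fill a call up. It gives the time, the measured TCP pose, the force, the opening and the grip force at its end, in the units of the state.
- bot.get_obs(): the state, without advancing time (a new reading comes with each control period).
- bot.capture(name): name is "scene" or "side" or "wrist"; returns the picture (400x640x3 uint8, blue, green, red); there is no depth.
- bot.camera_params(name): a dict with "fovy" (degrees; the focal length in pixels is half the picture's height over the tangent of half this angle, whatever the lens; pixels are square), "cx", "cy" (the principal point, pixels), "camera_from_world" (4x4, takes a point from world to camera coordinates). Camera axes: x right, y down, z forward; pixel columns grow to the right and rows downward; lengths in mm; the calibration is good to about 2 mm. A picture is of the moment at which its call begins: read the wrist's pose just before it. camera_params takes no time and is no camera call; for the wrist camera it gives the pose at the moment of the call.
- bot.close_job(): hands the job in; it is judged then, once.
The state is a dict: "time": time; "joint_positions": joint angles; "dq": joint speeds; "tau": joint torques, N m; "tool_pos": TCP position; "tcp_rot": TCP orientation; "contact_force": force on the tool from outside, world axes, zero at the start; "moment": the same for the moment, N m; "grip_width": finger opening in mm; "finger_force": force on a finger pad.
Only numpy, scipy, OpenCV 4.12 (cv2) and the standard library are available. Lean on these libraries where they do the work, as an engineer would, in place of code of your own. Each camera call takes 0.05 s, during which the arm holds its last target. There are 200 camera calls.

## Task

Set the empty cloth-stretching frame to size: with the fingertips, press down the yellow pad in the middle of the sliding crossbar to free its brake and, keeping it pressed, push the crossbar along the rails until it rests right against the red stop clips (not the black ones). Then let the pad come up so that the brake holds the bar there. Never force the bar along with the brake on, pick nothing up, and leave the bottles, tumbler, jar and marker where they stand.

Things in the scene. Friction and masses are not known exactly. Their poses are not given: they have to be found in the camera images.
- frame: cloth-stretching frame (white side rails, wooden end bars) screwed to the table, 244 x 480 mm. Origin at its centre on the table surface, z up. Its y axis runs along the two 480 mm side rails (the way the crossbar slides); its x axis runs along the crossbar. Rails are 24 mm high, the frame's end bars 30 mm.
- crossbar (a joint): position of the sliding crossbar along the frame's y axis, in m: 0 in the middle of the frame, positive towards the frame's +y. It slides parallel to itself; a spring brake in its middle holds it (nearly 30 N sideways) until the pad is pressed, then about 1 N moves it. It stays where it is left once the pad is let go.
- crossbar_mid (a point): centre of the crossbar, on top of its metal middle block 46 mm above the table (the yellow pad sits over it). The bar is 256 mm long; its dark wooden arms are 36 mm wide (18 mm either side of this point along the frame's y) and their top is 44 mm above the table; the middle block is 78 x 78 mm.
- release (a joint): how far the yellow brake-release pad is pressed, in m: 0 up (brake on), 0.007 fully down. Spring: 4.6 N presses it 3 mm and 5.4 N fully down; 3 mm or more frees the brake. It comes back up by itself.
- pad_top (a point): centre of the top face of the yellow press pad in the middle of the crossbar, 56 mm above the table when up. The pad is 50 mm (along the crossbar) x 46 mm with black grip lines; along its two edges facing the frame's +y and -y runs a lip 6 mm wide and 4 mm high, leaving 34 mm between. It presses straight down and moves along with the crossbar.
- red_stop_mid (a point): point midway between the two red stop clips, 35 mm above the table. The clips are clamped immovably on the two side rails, one on each, 110 mm either side of this point along the frame's x; each is 20 mm long along the rail, and rises to 49 mm (54 with its screw). It may be at either end of the frame. The crossbar's arms butt against the clips when crossbar_mid is 28 mm from this point along the frame's y.
- black_stop_mid (a point): the same for the pair of black stop clips at the other end of the frame; not the ones to use.
- dye_blue_c (a point): small dropper bottle, dark blue body and white nozzle, 28 mm in diameter, 80 mm tall, standing on the table inside the frame, beside its end; this point is its centre, 40 mm above its underside. A bystander.
- dye_crimson_c (a point): the same bottle in dark crimson, inside the frame at its other end; this point is its centre, 40 mm above its underside. A bystander.
- dye_purple_c (a point): larger dropper bottle, purple, 36 mm in diameter, 104 mm tall, at the right of the frame; this point is its centre, 52 mm above its underside. A bystander.
- marker_c (a point): blue marker pen, about 150 mm long and 13 mm thick, lying at the left of the frame; this point is its centre, 6 mm above its underside. A bystander.
- water_pot_c (a point): clear glass tumbler, 72 mm in diameter, 85 mm tall, at the left of the frame; this point is its centre, 42 mm above its underside. A bystander.
- wax_jar_c (a point): amber jar with a brass cap, 64 mm in diameter, 70 mm tall, at the right of the frame; this point is its centre, 35 mm above its underside. A bystander.

How it is judged (in metres and radians):
On the way, in this order (a step that is already met when the one before it is completed fails the run):
1. the yellow pad is pressed (3 mm or more) while the crossbar is still where it started (within 15 mm) (value of joint release above 0.003 m and distance of crossbar_mid from where it was at the start of the episode below 0.015 m), for 0.1 s.
2. with the pad pressed, the crossbar reaches the red stop clips (horizontal distance between crossbar_mid and red_stop_mid below 0.031 m and value of joint release above 0.001 m), for 0.1 s.
At the end, for the whole second after the job is handed in: the crossbar rests against the red clips (gap at most 3 mm), its pad is up (pressed less than 1 mm) so that the brake holds, it is at rest, and every bystander is within 20 mm of where it stood (horizontal distance between crossbar_mid and red_stop_mid below 0.031 m and value of joint release below 0.001 m and velocity of joint crossbar between -0.005 and 0.005 m/s and distance of each of dye_blue_c, dye_crimson_c, dye_purple_c, marker_c, water_pot_c, wax_jar_c from where it was at the start of the episode below 0.02 m); the robot touches nothing.
It fails at once if the crossbar is forced along (over 30 mm/s, once 6 mm from its start and until 6 mm from the red clips) with its brake on (pad pressed less than 0.5 mm) (value of joint release below 0.0005 m and distance of crossbar_mid from where it was at the start of the episode above 0.006 m and horizontal distance between crossbar_mid and red_stop_mid above 0.034 m and (velocity of joint crossbar above 0.03 m/s or velocity of joint crossbar below -0.03 m/s)).
It fails at once if a bystander is moved or lifted by more than 20 mm (distance of any of dye_blue_c, dye_crimson_c, dye_purple_c, marker_c, water_pot_c, wax_jar_c from where it was at the start of the episode above 0.02 m).
It also fails if it takes over 38 s, if anything falls off the work surface, if the arm or the gripper's body presses on something with over 40 N, if the wrist force passes 120 N, or if a joint passes its speed limit or range.

## Working session

There is one attempt and no reset: what is moved stays moved. The work goes in short steps, Python scripts to look and compute and a shell command to move; the robot and the scene stay as the last step left them, time stands still between calls to the robot, and variables do not carry over. Pictures are saved under pics/ and viewed, at most 10 in all, crops included, and the job is handed in when it is done.

```bash
mkdir -p pics; python3 - <<'E'
from plant import bot
import cv2,numpy as np
np.set_printoptions(precision=4,suppress=True)
for n in ["scene","side"]:
    cv2.imwrite(f"pics/{n}0.png",bot.capture(n)); p=bot.camera_params(n); print(n,p)
o=bot.get_obs();print(o)
E
```

```text
scene {'fovy': 57.74207250201515, 'cx': 316.5596296680779, 'cy': 196.22013498257718, 'camera_from_world': array([[  -0.1986,    0.9801,   -0.0046,  107.8836],
       [   0.8456,    0.169 ,   -0.5064, -392.8941],
       [  -0.4955,   -0.1045,   -0.8623, 1319.4606],
       [   0.    ,    0.    ,    0.    ,    1.    ]])}
side {'fovy': 42.13090748481871, 'cx': 325.2311678041961, 'cy': 197.56486244847355, 'camera_from_world': array([[  -0.9917,   -0.1281,    0.011 ,  499.5953],
       [  -0.0921,    0.6481,   -0.7559,  102.65  ],
       [   0.0897,   -0.7507,   -0.6546, 1679.7501],
       [   0.    ,    0.    ,    0.    ,    1.    ]])}
{'time': 0.1, 'joint_positions': array([-1.465 ,  0.3426,  1.5249, -0.    ,  1.2754, -0.146 ]), 'dq': array([-0.001 , -0.0022, -0.002 ,  0.0005, -0.0013,  0.0009]), 'tau': array([  0.0014, -43.2006, -24.4694,   0.072 ,   0.0526,  -0.0001]), 'tool_pos': array([ 130.8003, -508.1011,  243.1395]), 'tcp_rot': array([-3.1403, -0.0002,  0.2518]), 'contact_force': array([0.3024, 0.3929, 0.7047]), 'moment': array([-0.013 , -0.0033, -0.0074]), 'finger_force': 0.0, 'grip_width': 91.82250106843354}
```

View pics/scene0.png

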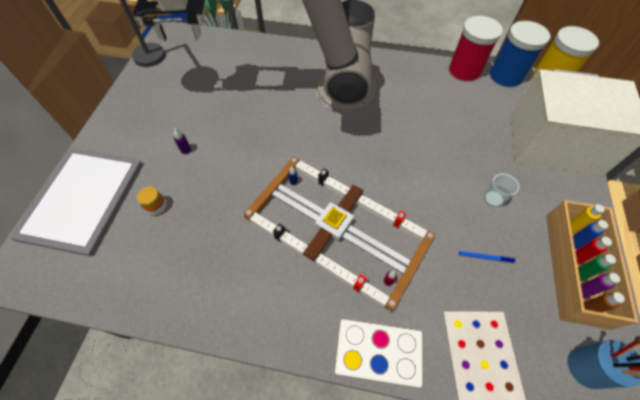

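View pics/side0.png

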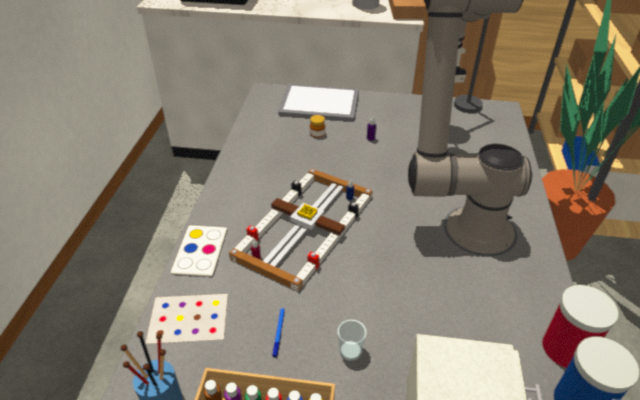

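The scene view shows the frame centred near (340,232), with the pad at (335,219). The red clips are at (400,219) and (361,283), and the black ones at (323,176) and (279,231). The crimson bottle is at (390,278), near the red end. The side view agrees, with the pad at (307,212) and the red clips at (252,232) and (314,259).

```bash
cat > h.py <<'E'
import numpy as np,cv2
from plant import bot
np.set_printoptions(precision=2,suppress=True)
def bp(p,uv,z):
    T=p["camera_from_world"];f=200/np.tan(np.radians(p["fovy"]/2))
    d=T[:3,:3].T@np.array([(uv[0]-p["cx"])/f,(uv[1]-p["cy"])/f,1]);c=-T[:3,:3].T@T[:3,3]
    return c+d*(z-c[2])/d[2]
def blob(im,lo,hi,box):
    h=cv2.cvtColor(im,cv2.COLOR_BGR2HSV);m=cv2.inRange(h,lo,hi)
    x0,y0,x1,y1=box;k=np.zeros_like(m);k[y0:y1,x0:x1]=m[y0:y1,x0:x1]
    n,_,s,c=cv2.connectedComponentsWithStats(k)
    i=1+np.argmax(s[1:,4]);return c[i],s[i]
E
python3 - <<'E'
from h import *
Y=((20,120,100),(35,255,255));R=((0,170,90),(8,255,255))
B={"scene":dict(pad=(315,200,355,240),r1=(390,208,410,230),r2=(350,272,372,294),c=[(295,160),(433,236),(391,305),(248,214)]),
"side":dict(pad=(290,200,325,225),r1=(305,248,325,272),r2=(243,224,262,242),c=[(371,192),(297,284),(234,254),(312,172)])}
for n,b in B.items():
    im=cv2.imread(f"pics/{n}0.png");p=bot.camera_params(n)
    c,s=blob(im,*Y,b["pad"]);P=bp(p,c,56);print(n,"pad",c,s,P)
    r=[]
    for k in("r1","r2"):
        c,s=blob(im,*R,b[k]);r.append(bp(p,c,42));print(k,c,s,r[-1])
    print("redmid",(r[0]+r[1])/2,"sep",np.linalg.norm(r[0]-r[1]))
    C=np.array([bp(p,c,30) for c in b["c"]]);print("corners",C,C.mean(0))
    d=C[1]+C[2]-C[0]-C[3];print("yaw of frame y axis deg",np.degrees(np.arctan2(d[1],d[0])))
E
python3 - <<'E'
import cv2
a=cv2.imread("pics/scene0.png")[150:315,235:445];cv2.imwrite("pics/sc_crop.png",cv2.resize(a,None,fx=3.5,fy=3.5,interpolation=cv2.INTER_CUBIC))
E
```

```text
scene pad [334.14 217.43] [323 207  23  21 279] [556.3  51.9  56. ]
r1 [397.95 221.21] [394 216  10  11  57] [526.14 225.46  42.  ]
r2 [359.   283.64] [354 275  12  16  69] [720.51 144.92  42.  ]
redmid [623.32 185.19  42.  ] sep 210.39402710757733
corners [[ 370.82 -102.73   30.  ]
 [ 546.01  324.7    30.  ]
 [ 754.24  230.51   30.  ]
 [ 580.12 -190.22   30.  ]] [562.8   65.56  30.  ]
yaw of frame y axis deg 67.61626687323788
side pad [307.03 211.2 ] [298 204  19  15 186] [556.01  52.93  56.  ]
r1 [313.55 259.47] [308 252  11  16  85] [507.43 241.65  42.  ]
r2 [252.55 232.56] [247 227  11  13  71] [709.39 157.56  42.  ]
redmid [608.41 199.6   42.  ] sep 218.76848278642672
corners [[ 360.02 -101.47   30.  ]
 [ 541.76  329.01   30.  ]
 [ 746.68  241.89   30.  ]
 [ 575.11 -182.06   30.  ]] [555.89  71.84  30.  ]
yaw of frame y axis deg 67.5345698485658
```

View pics/sc_crop.png

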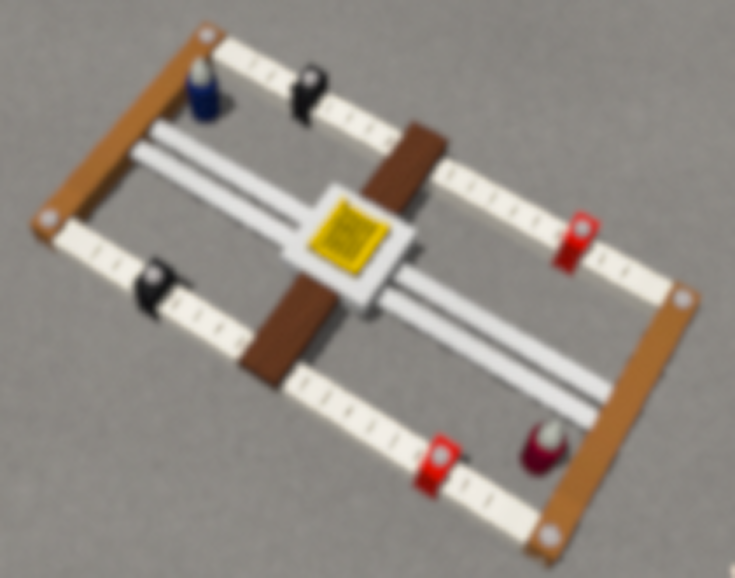

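```bash
python3 -m pendant '[[[0.71,0.93,0],[0,0,0.39],-1],[[0.71,0.93,0],[0,0,0.39],-1],[[0.71,0.93,0],[0,0,0.39],-1],[[0.71,0.93,0],[0,0,0.39],-1],[[0.71,0.93,0],[0,0,0.39],-1],[[0.71,0.93,0],[0,0,0.39],-1],[[0.71,0.93,0],[0,0,0.39],-1],[[0.71,0.93,0],[0,0,0.39],-1],[[0.71,0.93,0],[0,0,0.39],-1],[[0.71,0.93,0],[0,0,0.39],-1]]'
```

```text
time: 0.93
tool_pos: [344.4, -227.8, 243.6]
tcp_rot: [-3.141, 0.0, 0.722]
contact_force: [0.6, -0.2, 0.1]
grip_width: 29.8
finger_force: 0.0
```

```bash
python3 -m pendant '[[[0.71,0.93,0],[0,0,0.39],-1],[[0.71,0.93,0],[0,0,0.39],-1],[[0.71,0.93,0],[0,0,0.39],-1],[[0.71,0.93,0],[0,0,0.39],-1],[[0.71,0.93,0],[0,0,0.39],-1],[[0.71,0.93,0],[0,0,0.39],-1],[[0.71,0.93,0],[0,0,0.39],-1],[[0.71,0.93,-0.6],[0,0,0.36],-1],[[0.71,0.93,-0.8],[0,0,0.36],-1],[[0.65,0.9,-0.6],[0,0,0.34],-1]]'
python3 -m pendant '[[[0,0,0],[0,0,0],-1],[[0,0,0],[0,0,0],-1],[[0,0,0],[0,0,0],-1],[[0,0,0],[0,0,0],-1],[[0,0,0],[0,0,0],-1],[[0,0,0],[0,0,0],-1],[[0,0,0],[0,0,0],-1],[[0,0,0],[0,0,0],-1],[[0,0,0],[0,0,0],-1],[[0,0,0],[0,0,0],-1]]'
python3 - <<'E'
from h import *
p=bot.camera_params("wrist");o=bot.get_obs();im=bot.capture("wrist");cv2.imwrite("pics/w1.png",im)
print(o["tool_pos"],o["contact_force"],p)
T=p["camera_from_world"];f=200/np.tan(np.radians(p["fovy"]/2))
for P in ([556,52,56],o["tool_pos"]+[0,0,-17]):
    c=T[:3,:3]@P+T[:3,3];print(f*c[0]/c[2]+p["cx"],f*c[1]/c[2]+p["cy"])
c,s=blob(im,(20,120,100),(35,255,255),(0,0,640,400));print(c,s,bp(p,c,56))
E
```

```text
time: 1.77
tool_pos: [555.1, 49.8, 182.6]
tcp_rot: [-3.141, 0.0, 1.177]
contact_force: [0.1, -0.7, -0.3]
grip_width: 0.6
finger_force: 0.0
time: 2.6
tool_pos: [554.6, 47.9, 184.4]
tcp_rot: [3.141, -0.0, 1.174]
contact_force: [-0.5, 0.6, 0.6]
grip_width: 0.4
finger_force: 0.0
[554.59  47.94 184.37] [-0.49  0.6   0.63] {'fovy': 59.674187124082835, 'cx': 319.155532573306, 'cy': 198.91860843714372, 'camera_from_world': array([[   0.92,   -0.39,    0.  , -494.1 ],
       [  -0.37,   -0.89,    0.26,  231.98],
       [  -0.1 ,   -0.24,   -0.97,  399.54],
       [   0.  ,    0.  ,    0.  ,    1.  ]])}
317.38428453944977 189.71253702973377
316.88786788411966 251.583199628896
[319.29 189.26] [ 288  161   64   58 2879] [557.54  51.76  56.  ]
```

View pics/w1.png

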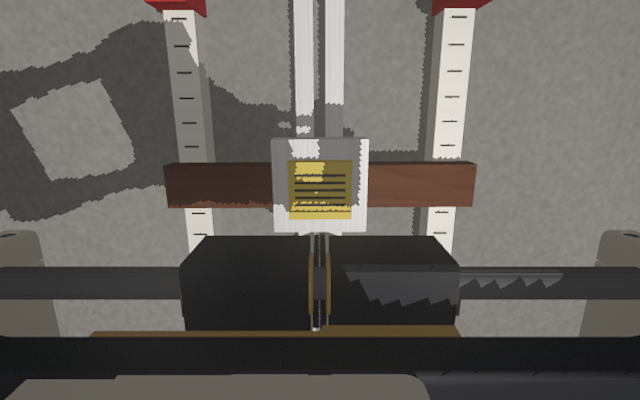

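The wrist view has the pad at (320,190) and the arms and rails square to the picture, so the yaw is right. The red clips are ahead at the top edge, near (178,5) and (460,5). Next I centre over the pad and descend.

```bash
python3 -m pendant '[[[0.07,0.12,-0.5],[0,0,0.04],-1],[[0,0,-0.6],[0,0,0],-1],[[0,0,-0.6],[0,0,0],-1],[[0,0,-0.6],[0,0,0],-1],[[0,0,-0.5],[0,0,0],-1],[[0,0,-0.4],[0,0,0],-1],[[0,0,-0.23],[0,0,0],-1],[[0,0,0],[0,0,0],-1],[[0,0,0],[0,0,0],-1],[[0,0,0],[0,0,0],-1]]'
python3 - <<'E'
from h import *
p=bot.camera_params("wrist");o=bot.get_obs();im=bot.capture("wrist");cv2.imwrite("pics/w2.png",im)
print(o["tool_pos"],o["contact_force"])
c,s=blob(im,(20,120,100),(35,255,255),(0,0,640,400));print(c,s,bp(p,c,56))
E
```

```text
time: 3.48
tool_pos: [557.3, 51.7, 82.2]
tcp_rot: [3.14, -0.001, 1.179]
contact_force: [-0.9, 0.0, 0.6]
grip_width: 0.5
finger_force: 0.0
[557.28  51.7   82.15] [-0.91  0.    0.6 ]
[317.82 214.38] [ 267  199  102   37 2976] [563.91  66.47  56.  ]
```

View pics/w2.png

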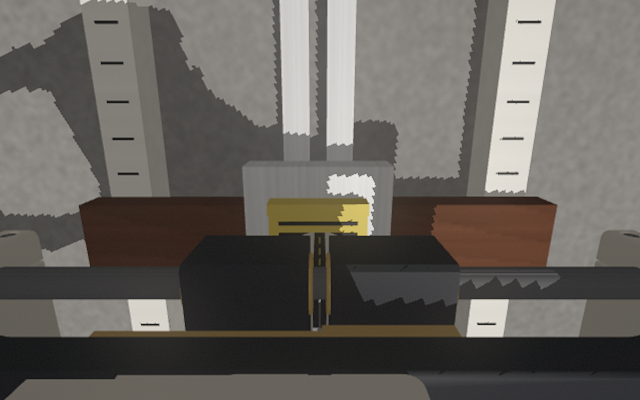

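The pad (columns 267–369) is centred on the fingers at column 318. Its far lip, at row 199, is just ahead of the tips as expected. Now I press.

```bash
python3 -m pendant '[[[0,0,-0.15],[0,0,0],-1],[[0,0,-0.15],[0,0,0],-1],[[0,0,-0.1],[0,0,0],-1],[[0,0,-0.05],[0,0,0],-1],[[0,0,-0.05],[0,0,0],-1],[[0,0,0],[0,0,0],-1],[[0,0,0],[0,0,0],-1],[[0,0,0],[0,0,0],-1],[[0,0,0],[0,0,0],-1],[[0,0,0],[0,0,0],-1]]'
```

```text
time: 4.37
tool_pos: [557.1, 51.6, 66.6]
tcp_rot: [3.14, -0.0, 1.179]
contact_force: [2.0, 0.0, 5.0]
grip_width: 0.3
finger_force: 2.4
```

```bash
python3 -m pendant '[[[0,0,-0.06],[0,0,0],-1],[[0,0,-0.04],[0,0,0],-1],[[0,0,0],[0,0,0],-1],[[0,0,0],[0,0,0],-1],[[0,0,0],[0,0,0],-1],[[0,0,0],[0,0,0],-1],[[0,0,0],[0,0,0],-1],[[0,0,0],[0,0,0],-1],[[0,0,0],[0,0,0],-1],[[0,0,0],[0,0,0],-1]]'
```

```text
time: 5.2
tool_pos: [557.4, 51.9, 65.9]
tcp_rot: [3.139, -0.001, 1.18]
contact_force: [-3.8, 0.7, 23.9]
grip_width: 0.3
finger_force: 11.7
```

```bash
python3 -m pendant '[[[0.02,0.05,0.02],[0,0,0],-1],[[0.06,0.145,0],[0,0,0],-1],[[0.1,0.245,0],[0,0,0],-1],[[0.1,0.245,0],[0,0,0],-1],[[0.1,0.245,0],[0,0,0],-1],[[0.1,0.245,0],[0,0,0],-1],[[0.1,0.245,0],[0,0,0],-1],[[0.1,0.245,0],[0,0,0],-1],[[0.1,0.245,0],[0,0,0],-1],[[0.06,0.145,0],[0,0,0],-1]]'
python3 - <<'E'
from h import *
p=bot.camera_params("wrist");o=bot.get_obs();im=bot.capture("wrist");cv2.imwrite("pics/w3.png",im)
print(o["tool_pos"],o["contact_force"],o["moment"])
E
```

```text
time: 6.03
tool_pos: [582.9, 114.0, 66.0]
tcp_rot: [3.139, -0.001, 1.18]
contact_force: [-1.1, -0.2, 17.9]
grip_width: 0.1
finger_force: 8.9
[582.94 114.05  66.03] [-1.15 -0.24 17.9 ] [-0.13  0.2  -0.02]
```

View pics/w3.png

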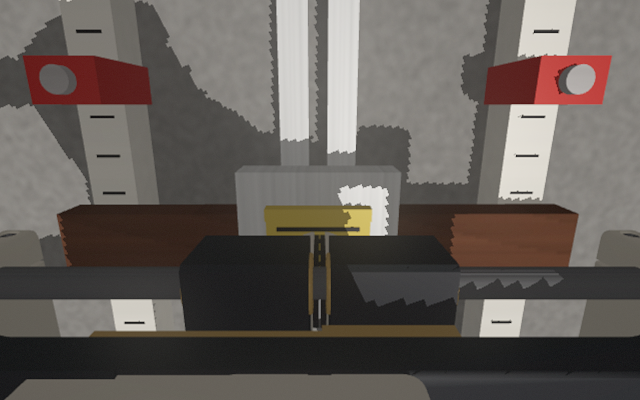

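The bar moved with the pad. The red clips are now ahead at rows 55–104, and the bar's far edge is at row 207. I keep pushing.

```bash
python3 -m pendant '[[[0.06,0.145,0],[0,0,0],-1],[[0.08,0.195,0],[0,0,0],-1],[[0.08,0.195,0],[0,0,0],-1],[[0.08,0.195,0],[0,0,0],-1],[[0.08,0.195,0],[0,0,0],-1],[[0.08,0.195,0],[0,0,0],-1],[[0.06,0.145,0],[0,0,0],-1],[[0.04,0.1,0],[0,0,0],-1],[[0,0,0],[0,0,0],-1],[[0,0,0],[0,0,0],-1]]'
python3 - <<'E'
from h import *
p=bot.camera_params("wrist");o=bot.get_obs();im=bot.capture("wrist");cv2.imwrite("pics/w4.png",im)
print(o["tool_pos"],o["contact_force"],o["moment"])
E
```

```text
time: 6.92
tool_pos: [599.7, 154.9, 66.1]
tcp_rot: [3.139, -0.002, 1.18]
contact_force: [-0.6, 1.5, 16.6]
grip_width: -0.0
finger_force: 7.8
[599.74 154.93  66.06] [-0.57  1.53 16.63] [ 0.2   0.   -0.01]
```

View pics/w4.png

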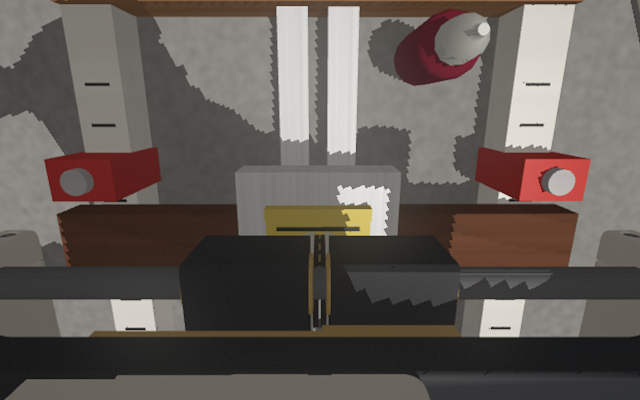

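The gap left to the clips is small: clip lower edge at row ~200, bar edge at 207. The crimson bottle is well beyond. Now a slow approach, watching the force.

```bash
python3 -m pendant '[[[0.02,0.05,0],[0,0,0],-1],[[0.02,0.05,0],[0,0,0],-1],[[0.02,0.05,0],[0,0,0],-1],[[0.02,0.05,0],[0,0,0],-1],[[0.02,0.05,0],[0,0,0],-1],[[0.02,0.05,0],[0,0,0],-1],[[0.02,0.05,0],[0,0,0],-1],[[0,0,0],[0,0,0],-1],[[0,0,0],[0,0,0],-1],[[0,0,0],[0,0,0],-1]]'
```

```text
time: 7.8
tool_pos: [602.9, 162.5, 66.0]
tcp_rot: [3.14, 0.003, 1.18]
contact_force: [-4.5, -9.3, 19.3]
grip_width: 0.4
finger_force: 9.7
```

```bash
python3 -m pendant '[[[0.02,0.05,0],[0,0,0],-1],[[0.02,0.05,0],[0,0,0],-1],[[0,0,0],[0,0,0],-1],[[0,0,0],[0,0,0],-1],[[0,0,0],[0,0,0],-1],[[0,0,0],[0,0,0],-1],[[0,0,0],[0,0,0],-1],[[0,0,0],[0,0,0],-1],[[0,0,0],[0,0,0],-1],[[0,0,0],[0,0,0],-1]]'
python3 - <<'E'
from h import *
o=bot.get_obs();im=bot.capture("wrist");print(o["tool_pos"],o["contact_force"])
a=im[130:270,30:610];cv2.imwrite("pics/w5.png",cv2.resize(a,None,fx=1.35,fy=2.5,interpolation=cv2.INTER_CUBIC))
E
```

```text
time: 8.63
tool_pos: [603.9, 164.8, 66.0]
tcp_rot: [3.14, 0.004, 1.18]
contact_force: [-5.7, -12.1, 20.3]
grip_width: 0.4
finger_force: 10.0
[603.93 164.78  66.01] [ -5.73 -12.07  20.32]
```

View pics/w5.png

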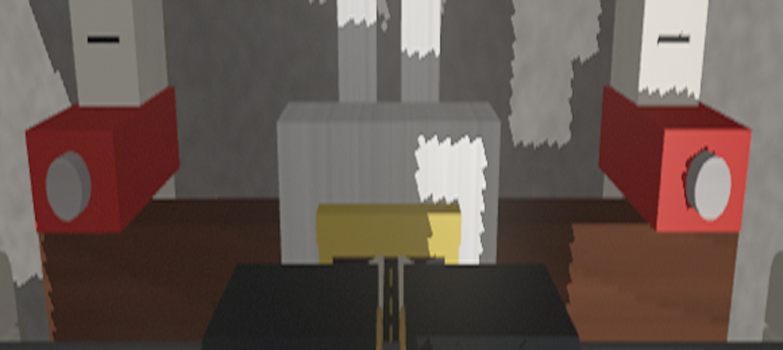

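The bar butts against both red clips: their near faces meet its far edge, and the tool feels 13 N sideways. I release the pad straight up.

```bash
python3 -m pendant '[[[0,0,0.06],[0,0,0],-1],[[0,0,0.06],[0,0,0],-1],[[0,0,0.08],[0,0,0],-1],[[0,0,0.1],[0,0,0],-1],[[0,0,0.1],[0,0,0],-1],[[0,0,0.3],[0,0,0],-1],[[0,0,0.6],[0,0,0],-1],[[0,0,0.8],[0,0,0],-1],[[0,0,0.8],[0,0,0],-1],[[0,0,0.8],[0,0,0],-1]]'
python3 -m pendant '[[[0,0,0.5],[0,0,0],-1],[[0,-0.3,0],[0,0,0],-1],[[-0.3,-0.8,0],[0,0,0],-1],[[-0.3,-0.8,0],[0,0,0],-1],[[-0.3,-0.8,0],[0,0,0],-1],[[-0.2,-0.4,0],[0,0,0],-1],[[0,0,0],[0,0,0],-1],[[0,0,0],[0,0,0],-1],[[0,0,0],[0,0,0],-1],[[0,0,0],[0,0,0],-1]]'
python3 - <<'E'
from h import *
p=bot.camera_params("wrist");o=bot.get_obs();im=bot.capture("wrist");cv2.imwrite("pics/w6.png",im)
print(o["tool_pos"],o["contact_force"])
c,s=blob(im,(20,120,100),(35,255,255),(0,0,640,400));print(c,s,bp(p,c,56))
E
```

```text
time: 9.52
tool_pos: [603.4, 168.2, 175.9]
tcp_rot: [-3.14, 0.0, 1.18]
contact_force: [-0.0, 1.0, 0.3]
grip_width: 0.6
finger_force: 0.0
time: 10.35
tool_pos: [571.3, 75.7, 189.7]
tcp_rot: [-3.141, -0.0, 1.18]
contact_force: [0.3, 0.7, -0.4]
grip_width: 0.6
finger_force: 0.0
[571.33  75.74 189.68] [ 0.28  0.73 -0.42]
[312.73  72.46] [ 279   40   69   66 3532] [603.26 162.88  56.  ]
```

View pics/w6.png

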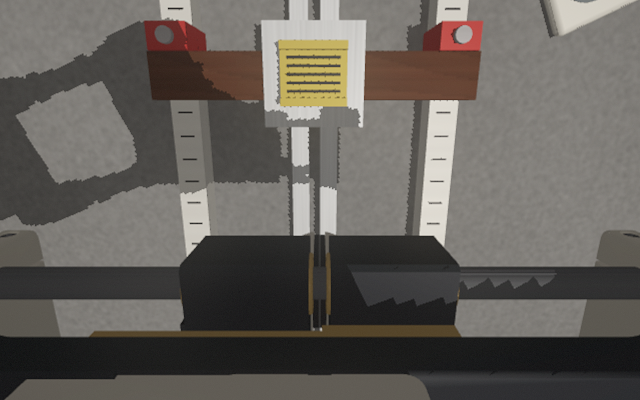

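The bar rests against both red clips (row ~50, no visible gap), the pad is up at (313,72), and the arm is clear. Handing in.

```bash
python3 -c "
from plant import bot
print(bot.close_job())"
```

```text
the job is handed in; nothing more can be done
None
```

The crossbar was pushed with the pad held down until it met both red clips, then the pad was let up. The last picture shows the bar against the clips with the arm clear, and the job is handed in (no verdict was returned).

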